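Tug-check and turn over a clock movement

TASK

Turn the brass clock movement upside down in its turn-over stand so its back can be worked on. First, while its carrier still lies flat, tug the red grip straight out, away from the hinge, until the carrier comes up hard against its latch, and hold the pull a moment to confirm that the latch holds; then swing the carrier right over the hinge and lay it down on the far side without letting it fall, with the carrier fully home again. Leave the white dial in the other stand (green grip) as it is.

Things in the scene. Friction and masses are not known exactly. Their poses are not given: they have to be found in the camera images.
- movement_stand: Fixed turn-over stand of the brass movement, with a RED grip. Grey base 260 x 124 x 12 mm; origin at the middle of its underside, z up. Hinge axis: 65 mm above the origin, along the stand's y. The carrier (black plate 84 mm wide, 6 thick, gears to 30 above it) starts flat on the -x side, 6 to 63 mm from the axis. All parts start below 100 mm.
- movement_swing (a joint): Angle of the movement's carrier about its hinge: 0 flat on the stand's -x side (start), pi/2 on edge with the grip on top, pi upside down on the +x side, on stops. Nearly free hinge, about 0.4 kg: it falls if let go midway (2 to 4 N at the grip lifts it). Grip centre, 105 mm from the axis, in the stand's frame: (-105, 0, 65) mm at 0, (105, 0, 65) at pi.
- movement_play (a joint): Pull-out of the carrier against its spring latch, straight away from the hinge: 0 home, 0.008 m hard stop. 2 N starts it, 9 N at the stop; it springs home. The grip is a free-spinning roller, 12 mm thick, 64 long along the stand's y, between rods 76 apart: pinched along the stand's x, the tool can point down all the way. 42 mm clear from its centre to the plate: open at most 50 mm.
- dial_handle (a point): Middle of the GREEN roller grip of the other stand, alike but with a round white clock dial in its carrier. A bystander, not to be moved. Its hinge axis lies 105 mm along this point's +x axis.

How it is judged:
By the outcome, as a careful person would: the job done as asked, in the order asked, and still so for the second after the job is handed in, with the robot touching nothing.
It also fails if it takes over 45 s, if anything falls off the work surface, if the arm or the gripper's body presses on something with over 40 N, if the wrist force passes 120 N, or if a joint passes its speed limit or range.

ROBOT

A 6-joint arm with a two-finger parallel gripper is mounted at the origin on the work surface. World frame = base frame: x ahead of the robot, y to its left, z up, the work surface at z = 0. Lengths are in m, angles in rad, forces in N, time in s.
With the tool pointing down it reaches from about 0.25 to 0.725 m from the base axis. Payload 4 kg.
Tool frame: the origin (TCP) lies midway between the tips of the shut fingers; the grasp point (between the pads) lies bot.pinch_z behind it (bot.pinch_z is the distance from the TCP to the grasp point, in m); z points along the fingers, y is the line along which they close (so a half turn about z gives the same grasp; the last joint's range is limited). The gripper opens to 85 mm and grips with 20 to 120 N. Pads are 22 mm wide; open, the fingers measure 114 mm over their backs; the gripper's body (76 mm by 85 mm) begins 54 mm behind the grasp point. The pads swing forward as they close: fully open they stand 13 mm farther back than shut.
Start: joints at [-1.279, 0.241, 0.005, 1.335, 0, 1.571], TCP at [0.144, -0.479, 0.196] pointing down, gripper open.
Joint ranges: [-2.72, 2.72], [-1.05, 1.87], [-1.09, 1.28], [-1.99, 2.15], [-1.42, 1.44], [-3.14, 3.14]. Speed limits (rad/s): [2.79, 2.79, 3.14, 3.14, 3.14, 3.14].

INTERFACE

Orientations are given as a unit quaternion [x, y, z, w].
In Python, from workcell import bot gives the robot as it stands.
- The arm moves only by the shell command python3 jog.py 'ROWS'. ROWS is a JSON list of rows, 1 to 10 of them, each an object with the fields rx, ry, rz (a rotation vector in fractions of the full range, 1 being 90 degrees), dx, dy, dz (the shift in a scale on which 1.0 is 1 m), finger_gap (the finger opening in m); a field left out counts as zero (the opening has to be given); each row is the pose to reach, as a shift and turn from the pose commanded when the command began, along the tool's axes at that moment; what a row does not reach only later rows make up. A row lasts 1/8 s, in which the tool goes at most 0.0625 m and 0.188 rad, less where a joint would pass 70% of its speed; a pose out of reach is approached as far as the arm can. The fingers move at their own pace and stop on an object; the grip force is fixed at half the most. Time passes only in rows, so rows that do not move let the fingers close. It prints the time, the measured TCP pose, the force, the opening and the grip force at its end. A shift or turn number past 1, either way, is cut back to 1. Input that does not fit is refused with a message, and nothing moves.
- bot.get_obs(): the state, without advancing time (a new reading comes with each control period).
- bot.camera(name): name is "scene" or "top"; returns the picture (384x512x3 uint8, red, green, blue); there is no depth.
- bot.calibration(name): a dict with "mtx" (3x3 intrinsics, pixels), "R" (3x3) and "t" (3): a world point X has camera coordinates R X + t. Camera axes: x right, y down, z forward; pixel columns grow to the right and rows downward; lengths in m; the calibration is good to about 2 mm. A picture is of the moment at which its call begins. calibration takes no time and is no camera call.
- bot.job_done(): hands the job in; it is judged then, once.
The state is a dict: "clock": time; "joint_pos": joint angles; "joint_vel": joint speeds; "tau": joint torques, N m; "eef_pos": TCP position; "tool_rot": TCP orientation; "ft_force": force on the tool from outside, world axes, zero at the start; "ft_torque": the same for the moment, N m; "grip_width": finger opening in m; "grasp_force": force on a finger pad.
Only numpy, scipy, OpenCV 4.12 (cv2) and the standard library are available. Lean on these libraries where they do the work, as an engineer would, in place of code of your own. Each camera call takes 0.05 s, during which the arm holds its last target. There are 200 camera calls.

## Working session

There is one attempt and no reset: what is moved stays moved. The work goes in short steps, Python scripts to look and compute and a shell command to move; the robot and the scene stay as the last step left them, time stands still between calls to the robot, and variables do not carry over. Pictures are saved under pics/ and viewed, at most 10 in all, crops included, and the job is handed in when it is done.

```bash
ls; mkdir -p pics
python3 - <<'E'
from workcell import bot
import cv2
for n in("scene","top"):
    cv2.imwrite(f"pics/{n}0.png",bot.camera(n)[:,:,::-1]); print(bot.calibration(n))
print(bot.pinch_z,bot.get_obs())
E
```

```text
jog.py
pics
workcell.py
{'mtx': array([[488.7843101 ,   0.        , 249.835991  ],
       [  0.        , 488.7843101 , 186.46504243],
       [  0.        ,   0.        ,   1.        ]]), 'R': array([[-0.56926613,  0.8221491 ,  0.00263219],
       [ 0.63186884,  0.43955758, -0.63838147],
       [-0.52600175, -0.36174575, -0.76971564]]), 't': array([ 0.29542796, -0.28818097,  1.07667181])}
{'mtx': array([[349.98589771,   0.        , 258.43431505],
       [  0.        , 349.98589771, 197.35656768],
       [  0.        ,   0.        ,   1.        ]]), 'R': array([[-0.02048693, -0.99943923,  0.02648614],
       [-0.9854516 ,  0.01571549, -0.16922813],
       [ 0.16871699, -0.02956778, -0.98522095]]), 't': array([0.00850272, 0.52260057, 0.63294187])}
0.0187 {'clock': 0.1, 'joint_pos': array([-1.27900006e+00,  2.41337505e-01,  3.88691787e-03,  1.33518446e+00,
       -2.42902174e-05,  1.57079826e+00]), 'joint_vel': array([-6.93529182e-06, -2.46539245e-03,  3.33369810e-03,  4.68816594e-04,
        1.75238422e-03,  3.86435330e-04]), 'tau': array([-1.97286072e-04, -3.73137903e+01,  2.53010041e+01,  1.08583181e-02,
       -4.98432178e-05,  9.50769873e-06]), 'eef_pos': array([ 0.14365307, -0.47828221,  0.19541276]), 'tool_rot': array([ 9.89375454e-01,  1.45380076e-01, -1.45674702e-04, -9.07828053e-04]), 'ft_force': array([-0.30543651, -0.67935729, -0.17751802]), 'ft_torque': array([-0.01222974,  0.02231032,  0.0055216 ]), 'grasp_force': 0.0, 'grip_width': 0.08573247470053078}
```

View pics/scene0.png

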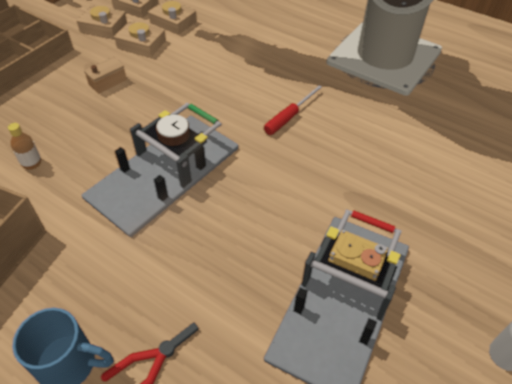

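View pics/top0.png

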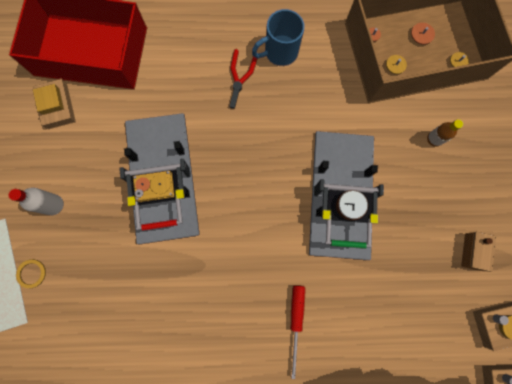

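The red grip is at about (372,221) in scene and (158,226) in top. The movement stand is on the +y side, with its hinge farther from the robot. I'll enlarge both views to read points.

Run:
```python
import cv2,numpy as np
a=cv2.imread("pics/scene0.png")[200:384,256:426]; b=cv2.imread("pics/top0.png")[105:255,100:220]
cv2.imwrite("pics/c1.png",np.hstack([cv2.resize(a,None,fx=3.2,fy=3.2,interpolation=2)[:588,:],np.zeros((588,4,3),np.uint8)])[:, :420*1+124])
cv2.imwrite("pics/c2.png",cv2.resize(b,None,fx=4,fy=4,interpolation=2))
for n in("scene","top"):
    im=cv2.imread(f"pics/{n}0.png"); h=cv2.cvtColor(im,cv2.COLOR_BGR2HSV)
    m=cv2.inRange(h,(0,170,90),(6,255,255))|cv2.inRange(h,(175,170,90),(180,255,255))
    k,l,s,c=cv2.connectedComponentsWithStats(m)
    for i in range(1,k):
        if s[i,4]>40: 
            ys,xs=np.where(l==i); print(n,s[i],c[i],cv2.minAreaRect(np.c_[xs,ys].astype(np.float32)))
```

```text
scene [265 104  33  30 431] [280.71693735 118.82134571] ((281.1463317871094, 118.68292236328125), (11.869206428527832, 39.35578918457031), 51.34019470214844)
scene [352 211  42  21 265] [372.78113208 221.21886792] ((372.713134765625, 221.16622924804688), (43.07933044433594, 6.109807968139648), 21.250505447387695)
scene [102 349  64  35 754] [137.73209549 364.5928382 ] ((133.5, 366.0), (63.0, 34.0), 0.0)
top [   9    0  128   71 4365] [81.90194731 41.23230241] ((72.68053436279297, 28.668540954589844), (119.39891815185547, 70.07064056396484), 7.72182559967041)
top [133  24  14  65 135] [138.88148148  57.45185185] ((138.8817596435547, 56.078086853027344), (2.8278136253356934, 64.90611267089844), 11.560131072998047)
top [230  49  27  35 298] [241.09060403  67.91275168] ((240.97259521484375, 66.73973083496094), (24.812725067138672, 29.728452682495117), 20.556045532226562)
top [  9 189  14  12 130] [ 15.15384615 194.3       ] ((15.5, 194.5), (11.0, 13.0), 90.0)
top [142 220  35  10 185] [158.61621622 224.61081081] ((158.69422912597656, 224.58892822265625), (5.490170001983643, 34.36293411254883), 80.90972137451172)
top [291 286  14  46 507] [297.72583826 308.06706114] ((297.6558837890625, 308.4735107421875), (11.504476547241211, 45.634422302246094), 4.398705005645752)
```

View pics/c1.png

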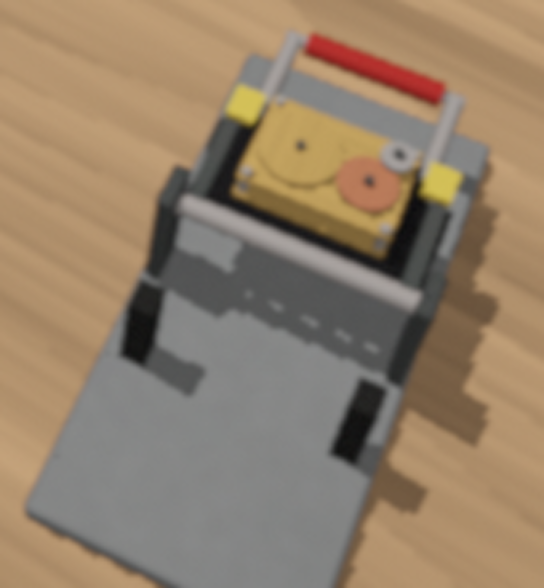

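View pics/c2.png

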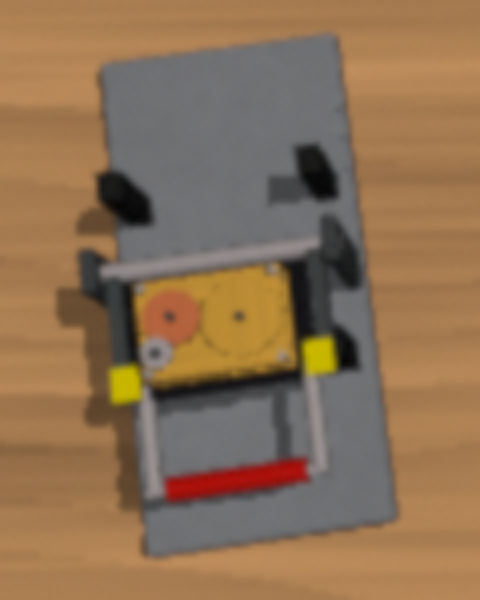

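The red roller runs from (306,42) to (442,95) in the scene crop and from (165,489) to (308,470) in the top crop. The base corners in the top crop are (100,65), (335,37), (397,518) and (147,556).

```bash
cat > h.py <<'E'
from workcell import bot
import numpy as np, cv2
from scipy.spatial.transform import Rotation as Ro
C={n:bot.calibration(n) for n in("scene","top")}
def onz(n,uv,z):
    c=C[n]; d=c["R"].T@np.linalg.inv(c["mtx"])@[*uv,1]; o=-c["R"].T@c["t"]
    return o+d*(z-o[2])/d[2]
def tri(us,ut):
    P=[C[n]["mtx"]@np.c_[C[n]["R"],C[n]["t"]] for n in("scene","top")]
    X=cv2.triangulatePoints(*P,np.array(us,float),np.array(ut,float)).ravel(); return X[:3]/X[3]
E
python3 - <<'E'
from h import *
np.set_printoptions(precision=4,suppress=True)
print("tri",tri((372.7,221.2),(158.65,224.6)))
print("z65",onz("scene",(372.7,221.2),.067),onz("top",(158.65,224.6),.067))
B=np.array([onz("top",(100+u/4,105+v/4),.012) for u,v in[(100,65),(335,37),(397,518),(147,556)]])
print(B); c=B.mean(0)
x=(B[0]+B[1]-B[2]-B[3])/2; y=(B[0]+B[3]-B[1]-B[2])/2
print(c,np.linalg.norm(x),np.linalg.norm(y),np.degrees(np.arctan2(x[1],x[0])),np.degrees(np.arctan2(-y[0],y[1])))
S=[onz("scene",(256+u/3.2,200+v/3.2),.067) for u,v in[(306,42),(442,95)]]
T=[onz("top",(100+u/4,105+v/4),.067) for u,v in[(165,489),(308,470)]]
for a in(S,T):
    d=a[1]-a[0];print(a,np.linalg.norm(d),np.degrees(np.arctan2(d[1],d[0])))
xh=x/np.linalg.norm(x); print("grip from base",c-0.105*xh, "reach far",np.linalg.norm((c+.105*xh)[:2]))
o=bot.get_obs();print(o['eef_pos'],Ro.from_quat(o['tool_rot']).as_matrix())
E
```

```text
tri [0.4714 0.1848 0.063 ]
z65 [0.4744 0.1855 0.067 ] [0.4711 0.1835 0.067 ]
[[0.6937 0.2731 0.012 ]
 [0.708  0.1515 0.012 ]
 [0.4553 0.117  0.012 ]
 [0.439  0.2392 0.012 ]]
[0.574  0.1952 0.012 ] 0.25600418715481194 0.12288028673041074 7.6753983841615545 7.163468278611847
[array([0.4788, 0.1537, 0.067 ]), array([0.4705, 0.2172, 0.067 ])] 0.064021236263612 97.43180695482486
[array([0.4668, 0.2149, 0.067 ]), array([0.4744, 0.1501, 0.067 ])] 0.06519332238307463 -83.35838234488027
grip from base [0.47   0.1812 0.012 ] reach far 0.7096275566133975
[ 0.1437 -0.4783  0.1954] [[ 0.9577  0.2877 -0.0006]
 [ 0.2877 -0.9577  0.0018]
 [-0.     -0.0018 -1.    ]]
```

The two views agree: the grip is at (0.472, 0.184, 0.065), the stand's yaw is about 7.4°, and the base sizes match within 4 mm. The far-side reach is 0.71, which is fine. I'll move above the grip.

The rows are not in the units I measure in: turns go in shares of 90 degrees. I convert before sending: -1.4085 rad / 1.5708 = -0.8967.

```bash
python3 jog.py '[{"rz":-0.1146,"dx":0.06,"dy":-0.06,"finger_gap":0.04},{"rz":-0.2292,"dx":0.12,"dy":-0.12,"finger_gap":0.04},{"rz":-0.3438,"dx":0.16,"dy":-0.16,"finger_gap":0.04},{"rz":-0.4456,"dx":0.2,"dy":-0.2,"finger_gap":0.04},{"rz":-0.5602,"dx":0.24,"dy":-0.25,"finger_gap":0.04},{"rz":-0.6685,"dx":0.28,"dy":-0.3,"finger_gap":0.04},{"rz":-0.7767,"dx":0.32,"dy":-0.34,"finger_gap":0.04},{"rz":-0.8967,"dx":0.36,"dy":-0.385,"finger_gap":0.04},{"rz":-0.8967,"dx":0.4,"dy":-0.43,"finger_gap":0.04},{"rz":-0.8967,"dx":0.44,"dy":-0.47,"finger_gap":0.04}]'
cat >> h.py <<'E'
def delta(p,yaw,o=None):
    o=o or bot.get_obs(); R=Ro.from_quat(o['tool_rot']).as_matrix()
    y=np.array([np.cos(yaw),np.sin(yaw),0]); z=np.array([0,0,-1.]); W=np.c_[np.cross(y,z),y,z]
    print("rot",Ro.from_matrix(R.T@W).as_rotvec().round(4),"d",(R.T@(np.array(p)-o['eef_pos'])).round(4),"F",o['ft_force'].round(1),"p",o['eef_pos'].round(4))
E
python3 -c "
from h import *
delta([.472,.184,.16],np.radians(7.4))"
python3 jog.py '[{"dx":0.05,"dy":0.033,"dz":0.01,"finger_gap":0.04},{"dx":0.0937,"dy":0.0632,"dz":0.02,"finger_gap":0.04},{"dx":0.0937,"dy":0.0632,"dz":0.036,"finger_gap":0.04},{"dx":0.0937,"dy":0.0632,"dz":0.036,"finger_gap":0.04}]'
python3 -c "
from h import *
delta([.472,.184,.0463],np.radians(7.4))
for n in C: cv2.imwrite(f'pics/{n}1.png',bot.camera(n)[:,:,::-1])
a=cv2.imread('pics/scene1.png')[150:310,290:450]; b=cv2.imread('pics/top1.png')[130:250,100:220]
cv2.imwrite('pics/c3.png',np.hstack([cv2.resize(a,(400,400)),cv2.resize(b,(400,400))]))"
```

```text
clock: 1.85
eef_pos: [0.4702, 0.1819, 0.1582]
tool_rot: [0.659, 0.752, -0.002, -0.001]
ft_force: [0.4, -0.6, -0.6]
grip_width: 0.0403
grasp_force: 0.0
rot [-0.0048  0.0013  0.0016] d [0.002  0.0026 0.1118] F [ 0.4 -0.6 -0.6] p [0.4702 0.1819 0.1582]
```

View pics/c3.png

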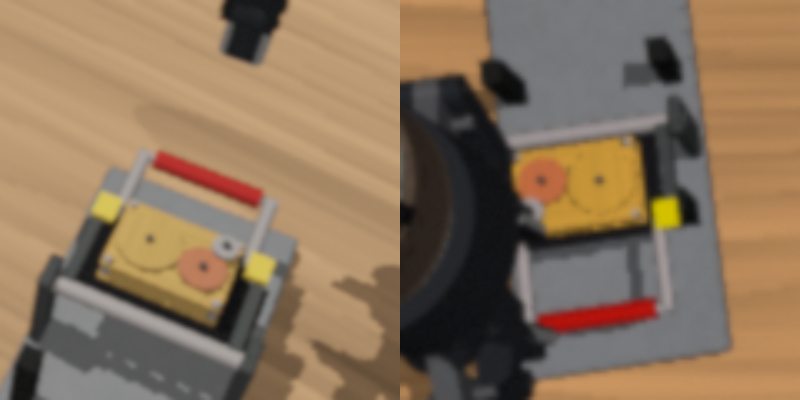

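The fingers hang above the roller. The finger tips are at about (388,174) in scene, and the roller lies beneath at (373,221). I'll check that projection before descending.

```bash
python3 -c "
from h import *
for p in([.4702,.1819,.1582],[.472,.184,.065]):
  for n in C:
    q=C[n]['mtx']@(C[n]['R']@p+C[n]['t']);print(n,q[:2]/q[2])"
```

```text
scene [385.19316722 177.23987618]
top [144.90952384 219.79499571]
scene [372.18953677 220.41796193]
top [158.65576728 224.21884916]
```

Consistent. I'll descend to the roller.

```bash
python3 jog.py '[{"dx":0.001,"dy":0.0015,"dz":0.04,"finger_gap":0.04},{"dx":0.001,"dy":0.0015,"dz":0.075,"finger_gap":0.04},{"dx":0.001,"dy":0.0015,"dz":0.1,"finger_gap":0.04},{"dx":0.001,"dy":0.0015,"dz":0.112,"finger_gap":0.04},{"dx":0.001,"dy":0.0015,"dz":0.112,"finger_gap":0.04}]'
python3 -c "
from h import *
delta([.472,.184,.0463],np.radians(7.4))
cv2.imwrite('pics/s2.png',cv2.resize(bot.camera('scene')[150:310,290:450,::-1],(600,600),interpolation=2))"
```

```text
clock: 2.58
eef_pos: [0.4731, 0.1826, 0.0484]
tool_rot: [0.66, 0.751, -0.0, -0.0]
ft_force: [0.2, 0.3, 0.1]
grip_width: 0.0399
grasp_force: 0.0
rot [-0.0003  0.     -0.0006] d [ 0.0016 -0.0009  0.0021] F [0.2 0.3 0.1] p [0.4731 0.1826 0.0484]
```

View pics/s2.png

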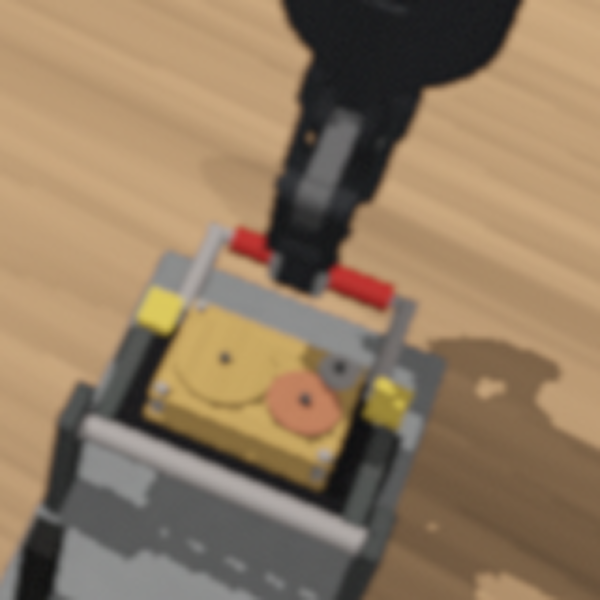

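The fingers straddle the roller, one on each side and near its middle (crop 310,265). I'll close.

```bash
python3 jog.py '[{"dz":0.002,"finger_gap":0.03},{"dz":0.002,"finger_gap":0.02},{"dz":0.002,"finger_gap":0.005},{"dz":0.002,"finger_gap":0.005},{"dz":0.002,"finger_gap":0.005},{"dz":0.002,"finger_gap":0.005}]'
python3 -c "
from h import *
delta([.472,.184,.0463],np.radians(7.4))"
```

```text
clock: 3.38
eef_pos: [0.4732, 0.1831, 0.0462]
tool_rot: [0.66, 0.751, -0.0, -0.0]
ft_force: [0.1, -0.4, -0.1]
grip_width: 0.0051
grasp_force: 0.0
rot [-0.0001 -0.      0.0004] d [ 0.0011 -0.001  -0.0001] F [ 0.1 -0.4 -0.1] p [0.4732 0.1831 0.0462]
```

The fingers closed on nothing, so I'll look again.

```bash
python3 -c "
from h import *
a=bot.camera('scene')[170:270,310:430,::-1];b=bot.camera('top')[160:260,100:220,::-1]
cv2.imwrite('pics/s3.png',np.hstack([cv2.resize(i,(400,333),interpolation=2) for i in(a,b)]))"
```

```text
(no output)
```

View pics/s3.png

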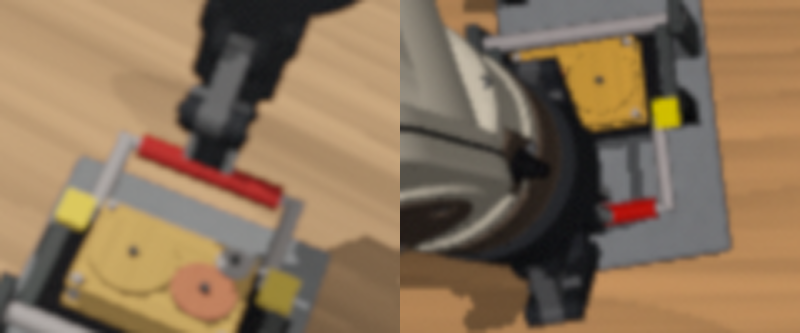

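```bash
python3 -c "
from h import *
e=np.array([.9917,.1288,0])
for z in(.046,.055,.065,.075,.085):
  print(z,[ (lambda q:(q[:2]/q[2]).round(1).tolist())(C['scene']['mtx']@(C['scene']['R']@(np.array([.4732,.1831,z])+s*e)+C['scene']['t'])) for s in(-.01,0,.01,.02,.034)])"
```

```text
0.046 [[370.9, 223.3], [368.8, 228.2], [366.6, 233.1], [364.4, 238.2], [361.3, 245.4]]
0.055 [[372.1, 219.7], [369.9, 224.7], [367.8, 229.6], [365.5, 234.7], [362.4, 241.9]]
0.065 [[373.4, 215.8], [371.3, 220.7], [369.1, 225.7], [366.8, 230.8], [363.6, 238.0]]
0.075 [[374.8, 211.7], [372.6, 216.6], [370.4, 221.7], [368.2, 226.8], [364.9, 234.1]]
0.085 [[376.2, 207.5], [374.0, 212.5], [371.8, 217.5], [369.5, 222.7], [366.3, 230.0]]
```

Between the two pictures the near finger passed over the roller while the roller stayed put. So the tips are really just above the roller, about 25 mm higher than the reported TCP. I'll open and go lower, which is safe above the base (z 0.012) even if the reported height is right.

```bash
python3 jog.py '[{"dz":-0.01,"finger_gap":0.02},{"dz":-0.02,"finger_gap":0.04},{"dz":-0.02,"finger_gap":0.04},{"dz":-0.02,"finger_gap":0.04}]'; python3 jog.py '[{"dz":0.01,"finger_gap":0.04},{"dz":0.02,"finger_gap":0.04},{"dz":0.025,"finger_gap":0.04},{"dz":0.03,"finger_gap":0.04},{"dz":0.03,"finger_gap":0.04}]'; python3 -c "
from h import *
im=bot.camera('scene')[170:270,310:430]; cv2.imwrite('pics/s4.png',cv2.resize(im[:,:,::-1],(600,500),interpolation=2))"
```

```text
clock: 3.98
eef_pos: [0.4733, 0.1831, 0.0664]
tool_rot: [0.66, 0.751, 0.0, 0.0]
ft_force: [-0.3, -0.4, -0.5]
grip_width: 0.04
grasp_force: 0.0
clock: 4.6
eef_pos: [0.4728, 0.1829, 0.0357]
tool_rot: [0.66, 0.751, -0.0, -0.0]
ft_force: [0.2, 0.5, -0.5]
grip_width: 0.0401
grasp_force: 0.0
```

View pics/s4.png

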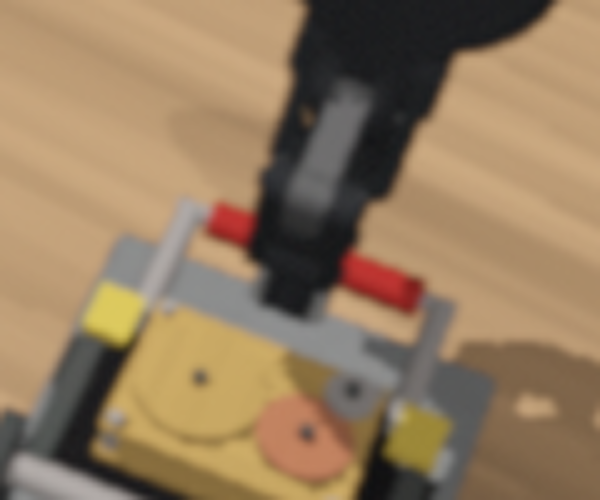

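The near finger's tip is now at (368,233), below the roller line, with the roller between the fingers. I'll go 8 mm deeper and close.

```bash
python3 jog.py '[{"dz":0.004,"finger_gap":0.04},{"dz":0.008,"finger_gap":0.04},{"dz":0.008,"finger_gap":0.025},{"dz":0.008,"finger_gap":0.01},{"dz":0.008,"finger_gap":0.005},{"dz":0.008,"finger_gap":0.005},{"dz":0.008,"finger_gap":0.005}]'; python3 -c "
from h import *
delta([.472,.184,.0463],np.radians(7.4))"
```

```text
clock: 5.52
eef_pos: [0.4709, 0.1827, 0.0279]
tool_rot: [0.66, 0.751, -0.002, -0.001]
ft_force: [-5.1, -0.4, 2.7]
grip_width: 0.0092
grasp_force: 58.8
rot [-0.0041  0.      0.0007] d [ 0.0011  0.0012 -0.0184] F [-5.1 -0.4  2.7] p [0.4709 0.1827 0.0279]
```

It's gripped at 59 N, but the width of 9.2 mm against a 12 mm roller suggests I'm off its middle. I'll regrip a little deeper and recentred.

```bash
python3 jog.py '[{"finger_gap":0.03},{"dy":-0.002,"dz":0.003,"finger_gap":0.04},{"dy":-0.002,"dz":0.006,"finger_gap":0.04},{"dy":-0.002,"dz":0.006,"finger_gap":0.03},{"dy":-0.002,"dz":0.006,"finger_gap":0.015},{"dy":-0.002,"dz":0.006,"finger_gap":0.005},{"dy":-0.002,"dz":0.006,"finger_gap":0.005},{"dy":-0.002,"dz":0.006,"finger_gap":0.005},{"dy":-0.002,"dz":0.006,"finger_gap":0.005}]'; python3 -c "
from h import *
delta([.472,.184,.0463],np.radians(7.4))"
```

```text
clock: 6.65
eef_pos: [0.4709, 0.1828, 0.0222]
tool_rot: [0.66, 0.751, -0.0, -0.0]
ft_force: [-2.3, -0.1, 2.5]
grip_width: 0.0093
grasp_force: 58.7
rot [-0.0004 -0.      0.0004] d [ 0.0011  0.0012 -0.0241] F [-2.3 -0.1  2.5] p [0.4709 0.1828 0.0222]
```

The width is the same, so the pads simply give a little and the grip is sound. Now I'll pull straight out along tool −y, gently.

```bash
python3 jog.py '[{"dy":-0.004,"finger_gap":0.005},{"dy":-0.007,"finger_gap":0.005},{"dy":-0.01,"finger_gap":0.005},{"dy":-0.012,"finger_gap":0.005},{"dy":-0.012,"finger_gap":0.005},{"dy":-0.012,"finger_gap":0.005}]'; python3 -c "
from h import *
delta([.4709,.1828,.0222],np.radians(7.4))"
```

```text
clock: 7.4
eef_pos: [0.4639, 0.182, 0.0236]
tool_rot: [0.66, 0.751, 0.003, 0.003]
ft_force: [8.2, 0.3, -2.2]
grip_width: 0.0094
grasp_force: 58.6
rot [ 0.009  -0.0001 -0.0004] d [-0.0001  0.007   0.0014] F [ 8.2  0.3 -2.2] p [0.4639 0.182  0.0236]
```

```bash
python3 jog.py '[{"dy":-0.002,"finger_gap":0.005},{"dy":-0.004,"finger_gap":0.005},{"dy":-0.006,"finger_gap":0.005},{"dy":-0.006,"finger_gap":0.005},{"dy":-0.006,"finger_gap":0.005},{"dy":-0.006,"finger_gap":0.005},{"dy":-0.006,"finger_gap":0.005},{"dy":-0.006,"finger_gap":0.005},{"dy":-0.006,"finger_gap":0.005}]'; python3 -c "
from h import *
delta([.4709,.1828,.0222],np.radians(7.4))"
```

```text
clock: 8.52
eef_pos: [0.4633, 0.182, 0.0253]
tool_rot: [0.66, 0.751, 0.007, 0.006]
ft_force: [16.9, -0.2, -2.1]
grip_width: 0.0094
grasp_force: 58.8
rot [ 0.019  -0.0002 -0.0012] d [-0.0002  0.0076  0.0033] F [16.9 -0.2 -2.1] p [0.4633 0.182  0.0253]
```

It moved 7.6 mm and stopped hard: 17 N, held for about 0.75 s. The latch holds. I'll let it spring home.

```bash
python3 jog.py '[{"dy":0.004,"finger_gap":0.005},{"dy":0.008,"finger_gap":0.005},{"dy":0.012,"finger_gap":0.005},{"dy":0.016,"finger_gap":0.005},{"dy":0.018,"finger_gap":0.005},{"dy":0.018,"finger_gap":0.005},{"dy":0.018,"finger_gap":0.005}]'; python3 -c "
from h import *
delta([.4709,.1828,.0222],np.radians(7.4))"
```

```text
clock: 9.4
eef_pos: [0.4708, 0.1828, 0.0222]
tool_rot: [0.66, 0.751, -0.0, -0.0]
ft_force: [1.7, 1.0, 2.4]
grip_width: 0.0094
grasp_force: 59.3
rot [-0.0004  0.      0.0005] d [0.     0.0001 0.    ] F [1.7 1.  2.4] p [0.4708 0.1828 0.0222]
```

```bash
python3 jog.py '[{"dy":0.0013,"dz":-0.0164,"finger_gap":0.005},{"dy":0.0051,"dz":-0.0324,"finger_gap":0.005},{"dy":0.0114,"dz":-0.0477,"finger_gap":0.005},{"dy":0.0201,"dz":-0.0617,"finger_gap":0.005},{"dy":0.0308,"dz":-0.0742,"finger_gap":0.005},{"dy":0.0308,"dz":-0.0742,"finger_gap":0.005}]'; python3 -c "
from h import *
delta([.4709,.1828,.0222],np.radians(7.4))"
```

```text
clock: 10.15
eef_pos: [0.501, 0.1868, 0.0964]
tool_rot: [0.66, 0.751, -0.001, -0.001]
ft_force: [-2.1, 0.4, 0.1]
grip_width: 0.0096
grasp_force: 59.3
rot [-0.0015 -0.0002  0.0004] d [-0.0001 -0.0303  0.0743] F [-2.1  0.4  0.1] p [0.501  0.1868 0.0964]
```

Tracking the arc well with small forces. Next, 45° to 135°.

```bash
python3 jog.py '[{"dy":0.0125,"dz":-0.0107,"finger_gap":0.005},{"dy":0.0265,"dz":-0.0194,"finger_gap":0.005},{"dy":0.0418,"dz":-0.0257,"finger_gap":0.005},{"dy":0.0578,"dz":-0.0295,"finger_gap":0.005},{"dy":0.0742,"dz":-0.0308,"finger_gap":0.005},{"dy":0.0906,"dz":-0.0295,"finger_gap":0.005},{"dy":0.1066,"dz":-0.0257,"finger_gap":0.005},{"dy":0.1219,"dz":-0.0194,"finger_gap":0.005},{"dy":0.1359,"dz":-0.0107,"finger_gap":0.005},{"dy":0.1484,"finger_gap":0.005}]'; python3 -c "
from h import *
delta([.4709,.1828,.0222],np.radians(7.4))"
```

```text
clock: 11.4
eef_pos: [0.6495, 0.2065, 0.0958]
tool_rot: [0.66, 0.751, 0.0, -0.0]
ft_force: [1.9, 2.6, 1.3]
grip_width: 0.0096
grasp_force: 59.3
rot [ 0.0004 -0.0008  0.0006] d [-0.0005 -0.1802  0.0735] F [1.9 2.6 1.3] p [0.6495 0.2065 0.0958]
```

```bash
python3 jog.py '[{"dy":0.0107,"dz":0.0125,"finger_gap":0.005},{"dy":0.0194,"dz":0.0265,"finger_gap":0.005},{"dy":0.0257,"dz":0.0418,"finger_gap":0.005},{"dy":0.0284,"dz":0.0515,"finger_gap":0.005},{"dy":0.0295,"dz":0.0578,"finger_gap":0.005},{"dy":0.0304,"dz":0.066,"finger_gap":0.005},{"dy":0.0306,"dz":0.07,"finger_gap":0.005},{"dy":0.0307,"dz":0.0742,"finger_gap":0.005},{"dy":0.0307,"dz":0.0742,"finger_gap":0.005},{"dy":0.0307,"dz":0.0742,"finger_gap":0.005}]'; python3 -c "
from h import *
delta([.4709,.1828,.0222],np.radians(7.4))"
```

```text
clock: 12.65
eef_pos: [0.679, 0.2102, 0.0225]
tool_rot: [0.66, 0.751, 0.0, -0.0]
ft_force: [-0.4, 5.1, 0.7]
grip_width: 0.0094
grasp_force: 59.2
rot [-0.0003 -0.0004  0.0006] d [-2.000e-04 -2.099e-01  3.000e-04] F [-0.4  5.1  0.7] p [0.679  0.2102 0.0225]
```

It's at the far-side position. I'll press lightly down to confirm the stops, then look.

```bash
python3 jog.py '[{"dy":-0.001,"dz":0.001,"finger_gap":0.005},{"dy":-0.001,"dz":0.002,"finger_gap":0.005},{"dy":-0.001,"dz":0.002,"finger_gap":0.005},{"dy":-0.001,"dz":0.002,"finger_gap":0.005}]'; python3 -c "
from h import *
delta([.4709,.1828,.0222],np.radians(7.4))"
```

```text
clock: 13.15
eef_pos: [0.6791, 0.2102, 0.0219]
tool_rot: [0.66, 0.751, 0.001, 0.001]
ft_force: [-0.1, 5.3, 5.5]
grip_width: 0.0093
grasp_force: 59.8
rot [ 0.0025 -0.0007  0.0004] d [-0.0003 -0.21   -0.0008] F [-0.1  5.3  5.5] p [0.6791 0.2102 0.0219]
```

It's on the stops and home: the span is 0.210 m and the down-force rises. I'll release and lift straight up.

```bash
python3 jog.py '[{"dz":-0.002,"finger_gap":0.015},{"dz":-0.002,"finger_gap":0.03},{"dz":-0.002,"finger_gap":0.04},{"dz":-0.002,"finger_gap":0.04},{"dz":-0.03,"finger_gap":0.04},{"dz":-0.07,"finger_gap":0.04},{"dz":-0.12,"finger_gap":0.04},{"dz":-0.12,"finger_gap":0.04}]'; python3 jog.py '[{"dy":-0.06,"finger_gap":0.04},{"dy":-0.12,"finger_gap":0.04},{"dy":-0.18,"finger_gap":0.04},{"dy":-0.24,"finger_gap":0.04},{"dy":-0.3,"finger_gap":0.04},{"dy":-0.3,"finger_gap":0.04},{"dy":-0.3,"finger_gap":0.04}]';python3 -c "
from h import *
a=bot.camera('scene')[:,:,::-1];b=bot.camera('top')[100:260,90:410,::-1]
cv2.imwrite('pics/f.png',np.vstack([cv2.resize(a,(480,360)),cv2.resize(b,(480,240))]))
for n,i in(('scene',a),('top',bot.camera('top')[:,:,::-1])):
    h=cv2.cvtColor(np.ascontiguousarray(i),cv2.COLOR_BGR2HSV);m=cv2.inRange(h,(0,170,90),(6,255,255))|cv2.inRange(h,(175,170,90),(180,255,255))
    k,l,s,c=cv2.connectedComponentsWithStats(m); print(n,[(s[j].tolist(),c[j].round(1).tolist()) for j in range(1,k) if s[j,4]>40])
    q=C[n]['mtx']@(C[n]['R']@[.679,.2102,.065]+C[n]['t']);print(q[:2]/q[2])"
```

```text
clock: 14.15
eef_pos: [0.6816, 0.2106, 0.1465]
tool_rot: [0.66, 0.751, 0.005, 0.003]
ft_force: [0.7, -0.3, 0.5]
grip_width: 0.0401
grasp_force: 0.0
clock: 15.02
eef_pos: [0.3813, 0.1712, 0.1404]
tool_rot: [0.66, 0.751, 0.001, 0.0]
ft_force: [-0.0, -0.4, -0.0]
grip_width: 0.0402
grasp_force: 0.0
scene [([265, 104, 33, 31, 434], [280.7, 118.9]), ([294, 333, 50, 29, 417], [318.8, 346.9]), ([101, 349, 65, 35, 755], [137.7, 364.7])]
[317.27795482 344.40420712]
top [([9, 0, 138, 89, 6336], [81.6, 40.8]), ([230, 49, 27, 35, 299], [241.2, 67.9]), ([131, 113, 33, 9, 169], [147.3, 116.9]), ([9, 189, 16, 12, 153], [16.2, 194.5]), ([291, 286, 14, 46, 536], [297.4, 308.0])]
[147.96350299 117.66036716]
```

View pics/f.png

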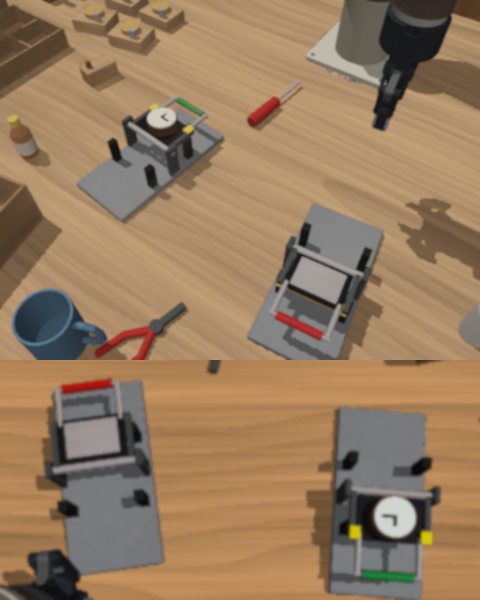

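The carrier lies upside down on the far side. Its roller is at (318.8,346.9) in scene and (147.3,116.9) in top, within about 3 px of where it should be when home. The dial stand is untouched and the arm is clear, so I'll hand in.

```bash
python3 -c "
from workcell import bot
print(bot.job_done())"
```

```text
the job is handed in; nothing more can be done
None
```

The brass movement is upside down on the far side of its stand with its carrier home: I first pulled the grip out to its latch (about 7.6 mm, held at 17 N for about 0.75 s), and the dial stand was left as it was; handed in at about 15 s.

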